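# Reset the bench controller through its recessed port

## Task

Reset the small white bench controller: take from the aluminium rack the one pin that is both slim enough and long enough (of the three, one is too thick for the port and one is too short), pass it down through the round port in the controller's top and press the recessed button right down without ramming it. Keep the button held down for three seconds and finish while still holding it: the program ends with the pin in the gripper and the button pressed. At the end the other two pins must be hanging upright in the rack, and the petri dish, the forceps and the tape roll are to be left alone.

Things in the scene. Friction and masses are not known exactly. Their poses are not given: they have to be found in the camera images.
- slim_grip (a point): Centre of the handle of the right pin (loose, 50 g, hanging upright in the rack). Its shank is 8 mm across and 65 mm long. The point is on the pin's axis, 31 mm above the collar's underside and 96 mm above the shank's tip; z points up along the pin, x and y are square to the handle's flats and at the start parallel to the rack's x and y.
- slim_tip (a point): Lower end of the right pin's shank, on its axis; axes as slim_grip.
- slim_pin: The right pin as a whole. All three pins have a black square handle 14 x 14 mm, 50 mm tall, under it a steel collar 26 mm across and 6 mm thick that rests on the rack's bar, and under that a round steel shank that hangs through the rack's hole. Origin on the axis at the collar's underside; z up.
- thick_grip (a point): Centre of the handle of the thick pin: same handle and collar, shank 15 mm across and 65 mm long; too thick for the port. Point and axes as for slim_grip.
- short_grip (a point): Centre of the handle of the short pin: same handle and collar, shank 8 mm across but only 28 mm long, too short to reach the button. Point and axes as for slim_grip.
- pin_rack: Fixed aluminium rack: flat bar 36 mm (x) by 190 mm (y), 8 mm thick, top 85 mm above the worktop, on end cheeks and a foot plate; open at front and back, so the shanks show under the bar. 17 mm through holes at y = -65, 0, +65 mm hold the pins, in any order. Hanging pins' handles end 141 mm above the worktop: carry a pin over them. Origin: centre of the underside; z up.
- reset_unit: Fixed white bench controller, 100 mm (x) by 130 mm (y), top 80 mm above the worktop, with a dark display and three flat dummy keys on top. Origin: centre of the underside; z up. Its only hole is the reset port.
- port_mouth (a point): Centre of the mouth of the reset port, level with the controller's top, 5 mm toward -x and 30 mm toward +y from its middle in its own axes. Plain upright round bore 12 mm across, with a thin dark ring 19 mm across round its mouth. At rest the button's flat top (10 mm across, grey) lies 40 mm below the mouth. z up.
- reset_button (a joint): Travel of the recessed button, downward, in m: 0 at rest, 0.008 at its stop. A spring takes 1.8 N to start and 5.4 N at the stop, and pushes the button up again when let go.
- petri: Closed petri dish, 66 mm across and 16 mm high, loose on the worktop; origin centre of underside. Bystander.
- forceps: Steel forceps, 137 mm long, 16 mm wide, 9 mm high, lying loose at the right, long side along its y axis; origin centre of underside. Bystander.
- tape: Roll of tape lying flat, 66 mm across and 19 mm high, loose; origin centre of underside. Bystander.
Things that resemble listed ones, but are neither listed nor needed, are in the scene too. Leave any blue look-alike of the part that bears short_grip alone.

How it is judged:
On the way, in this order (a step that is already met when the one before it is completed fails the run):
1. the slim long pin is held by the gripper, lifted clear of the rack (z of slim_tip in the frame of pin_rack above 0.086 m and contact force between the fingers and slim_pin above 2 N), for 0.1 s.
2. its tip has entered the controller's port (z of slim_tip in the frame of port_mouth below -0.015 m and horizontal distance between slim_tip and port_mouth below 0.006 m), for 0.1 s.
3. the gripped pin has held the recessed button down for three seconds (value of joint reset_button above 0.006 m and contact force between slim_pin and reset_unit above 1 N and contact force between the fingers and slim_pin above 2 N and z of slim_tip in the frame of port_mouth below -0.044 m and horizontal distance between slim_tip and port_mouth below 0.005 m), for 2.8 s.
At the end, for the whole second after the job is handed in: The gripper still holds the slim long pin (grip over 2 N), its tip is inside the port (within 5 mm of its axis, over 44 mm deep) and keeps the button pressed down more than 6 of its 8 mm with over 1 N; the thick and the short pin hang upright (within 0.12 rad) in the rack, collars on the bar (all of step 3 and z of thick_grip in the frame of pin_rack between 0.111 and 0.121 m and x of thick_grip in the frame of pin_rack between -0.018 and 0.018 m and y of thick_grip in the frame of pin_rack between -0.09 and 0.09 m and angle between each of thick_grip, short_grip's own z axis and vertical below 0.12 rad and z of short_grip in the frame of pin_rack between 0.111 and 0.121 m and x of short_grip in the frame of pin_rack between -0.018 and 0.018 m and y of short_grip in the frame of pin_rack between -0.09 and 0.09 m); the arm keeps its last pose, push and grip.
It fails at once if the pin is rammed against the controller or its button with more than 40 N (contact force between slim_pin and reset_unit above 40 N).
It fails at once if the petri dish, forceps or tape roll is shifted more than 20 mm (distance of any of petri, forceps, tape from where it was at the start of the episode above 0.02 m).
It also fails if it takes over 54 s, if anything falls off the work surface, if the arm or the gripper's body presses on something with over 40 N, if the wrist force passes 120 N, or if a joint passes its speed limit or range.

## Robot

A 6-joint arm with a two-finger parallel gripper is mounted at the origin on a cart in front of the work surface, level with it; the furniture and walls round the work are solid. World frame = base frame: x ahead of the robot, y to its left, z up, the work surface at z = 0. Lengths are in m, angles in rad, forces in N, time in s.
With the tool pointing down it reaches from about 0.325 to 0.775 m from the base axis. Payload 5.5 kg.
Tool frame: the origin (TCP) lies between the finger pads; the fingertips stand 8 mm ahead of it and the grasp point (between the pads) lies 11 mm behind it (tcp_to_tips is the distance from the TCP to the fingertips, in m); z points along the fingers, y is the line along which they close (so a half turn about z gives the same grasp; the last joint's range is limited). The gripper opens to 88 mm and grips with 3 to 60 N. Pads are 20 mm wide; open, the fingers measure 115 mm over their backs; the gripper's body (75 mm by 178 mm) begins 61 mm behind the grasp point.
Start: joints at [1.215, 0.091, 1.231, -0, 1.82, -0.057], TCP at [0.177, 0.573, 0.231] pointing down, gripper open.
Joint ranges: [-2.87, 2.87], [-0.86, 2.18], [0.17, 2.46], [-1.51, 4.65], [0.06, 2.69], [-2.65, 2.65]. Speed limits (rad/s): [2.57, 2.57, 3.01, 3.14, 3.14, 3.14].

## Interface

Orientations are given as a unit quaternion [w, x, y, z].
In Python, from bench import * gives the robot as it stands. Calls block until the motion is done:
- move_to(position, orientation): joint-space move of the TCP to a pose.
- move_l(position, speed=0.15, orientation=None): straight line of the TCP; orientation=None keeps the orientation; speed is the mean speed in m/s.
- movej(angles): joint-space move.
- gripper_open() and close(): open the fingers fully, or close them until they stop; the grip force is fixed at half the most.
- hold(seconds).
- inverse_kinematics(position, orientation): joint angles nearest the present ones, or None.
- state(): the state.
- get_image(name): name is "scene" or "top"; returns a dict with "frame" (400x640x3 uint8, blue, green, red), "depth" (400x640 float32, m along the optical axis (not along the pixel's ray), 0 where there is no reading), "camera_matrix" (3x3 intrinsics, pixels), "view" (4x4, takes a point from world to camera coordinates). Camera axes: x right, y up, looking along -z (the intrinsics and any distortion apply to the point x, -y, -z); pixel columns grow to the right and rows downward; lengths in m; the calibration is good to about 2 mm. A picture is of the moment at which its call begins.
A pose or a line that the arm cannot do raises IKError and nothing moves.
- job_done(): hands the job in; it is judged then, once.
The state is a dict: "time": time; "joint_pos": joint angles; "dq": joint speeds; "joint_torque": joint torques, N m; "ee_pos": TCP position; "ee_rot": TCP orientation; "ft_force": force on the tool from outside, world axes, zero at the start; "moment": the same for the moment, N m; "finger_gap": finger opening in m; "finger_force": force on a finger pad.
Only numpy, scipy, OpenCV 4.12 (cv2) and the standard library are available. Lean on these libraries where they do the work, as an engineer would, in place of code of your own. Each camera call takes 0.05 s, during which the arm holds its last target. There are 200 camera calls.

## Working session

There is one attempt and no reset: what is moved stays moved. The work goes in short steps, each a Python script; the robot and the scene stay as the last script left them, time stands still between calls to the robot, and variables do not carry over. Pictures are saved under pics/ and viewed, at most 10 in all, crops included, and the job is handed in when it is done.

```bash
mkdir -p pics
cat > h.py <<'E'
from bench import *
import numpy as np, cv2
def grab(n):
    g=get_image(n); np.savez(f'pics/{n}.npz',**{k:np.asarray(g[k]) for k in('frame','depth','camera_matrix','view')}); return g
def load(n): return dict(np.load(f'pics/{n}.npz'))
def ray(g,u,v):
    K=np.array(g['camera_matrix']);V=np.array(g['view']);R=V[:3,:3]
    d=np.linalg.solve(K,[u,v,1.]);d=R.T@(d*[1,-1,-1]); return -R.T@V[:3,3],d
def onz(g,u,v,z):
    c,d=ray(g,u,v); return c+d*(z-c[2])/d[2]
def dep(g,u,v):
    c,d=ray(g,u,v); return c+d*g['depth'][int(v),int(u)]
def proj(g,p):
    q=np.array(g['view'])@np.append(p,1); q=np.array(g['camera_matrix'])@(q[:3]*[1,-1,-1]); return q[:2]/q[2]
E
python3 - <<'E'
from h import *
for n in('scene','top'):
    g=grab(n); cv2.imwrite(f'pics/{n}0.png',g['frame']); print(ray(g,320,200),g['camera_matrix'])
print(state())
E
```

```text
(array([-0.52112414, -0.32975485,  0.63964261]), array([ 0.8738173 ,  0.214481  , -0.43640399])) [[472.03803029   0.         319.92428049]
 [  0.         472.03803029 201.26474715]
 [  0.           0.           1.        ]]
(array([ 0.37167048, -0.04695727,  1.11399072]), array([ 0.17407683,  0.00187761, -0.98477315])) [[376.92395551   0.         318.62063695]
 [  0.         376.92395551 196.8232186 ]
 [  0.           0.           1.        ]]
{'time': 0.1, 'joint_pos': array([ 1.21531480e+00,  9.17768886e-02,  1.23173745e+00, -1.47777788e-05,
        1.81980409e+00, -5.67151197e-02]), 'dq': array([ 0.00103538, -0.00219811, -0.0026269 ,  0.00092465,  0.00017765,
        0.00093296]), 'joint_torque': array([ 2.35157699e-03, -4.47857344e+01, -4.07572210e+01,  6.99389353e-02,
        2.83944671e-02, -1.19602923e-04]), 'ee_pos': array([0.17653368, 0.5731832 , 0.22963976]), 'ee_rot': array([-1.69572549e-04,  1.48829975e-01,  9.88862424e-01, -8.46092740e-04]), 'ft_force': array([ 0.37832487, -0.20737297, -0.18695687]), 'moment': array([-0.02266874, -0.04769269, -0.04704577]), 'finger_force': 0.0, 'finger_gap': 0.08763100448174423}
```

View pics/scene0.png

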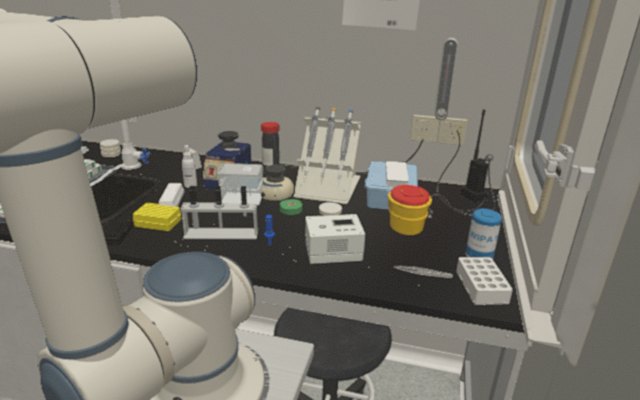

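View pics/top0.png

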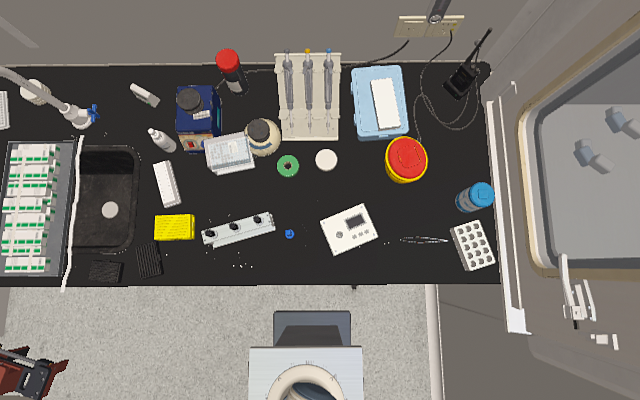

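The scene view shows the rack around (220,212), its three black pins at (193,195), (217,195) and (243,195), a blue look-alike pin at (268,228), and the white controller at (335,238). In the top view the rack is at (240,228), with pins at (211,235), (235,226) and (261,219). The controller is at (348,229), and its port looks like the ring near (339,235). Next I'll enlarge both.

Run:
```python
from h import *
s=load('scene')['frame'];t=load('top')['frame']
a=cv2.resize(s[175:245,175:275],None,fx=7.8,fy=4.2*1,interpolation=cv2.INTER_CUBIC)
a=cv2.resize(s[175:245,175:285],(550,350),interpolation=cv2.INTER_CUBIC)
b=cv2.resize(t[200:260,195:275],(400,240),interpolation=cv2.INTER_CUBIC)[:, :400]
c=cv2.resize(t[200:260,315:385],(400,240),interpolation=cv2.INTER_CUBIC)
o=np.zeros((590,800,3),np.uint8);o[:350,:550]=a;o[350:,:400]=b;o[350:,400:]=c
cv2.imwrite('pics/crop1.png',o)
```

```text
(no output)
```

View pics/crop1.png

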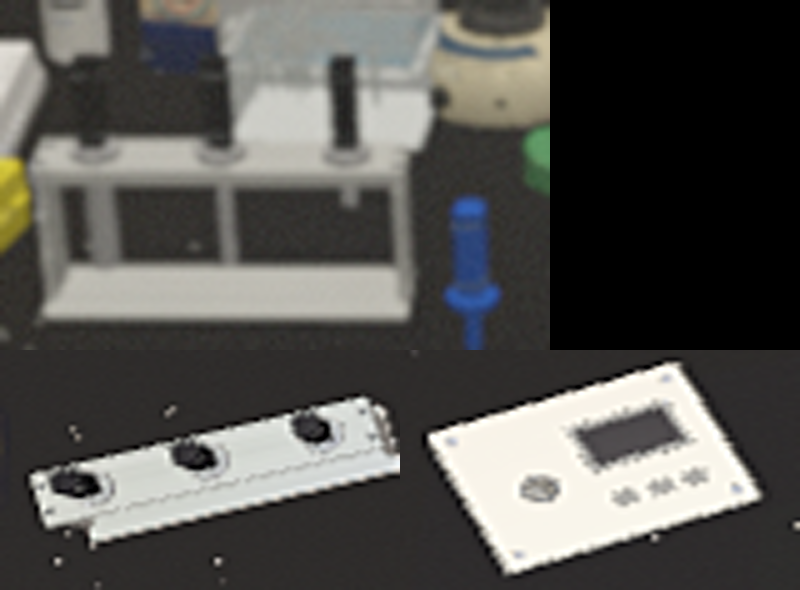

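The candidates under the rack bar, in the scene crop, are the left pin with a wide shank (105,225), the middle with a thin full-length shank (228,225), and the right with a short stub (350,195). The middle one (scene (220,200), top (235,226)) fits slim and long. The port is the ringed hole at top (339.5,234). The three small marks beside it are the dummy keys. I'll measure these now.

```bash
cat >> h.py <<'E'
def cloud(g):
    H,W=g['depth'].shape;u,v=np.meshgrid(np.arange(W),np.arange(H))
    K=g['camera_matrix'];V=np.array(g['view']);R=V[:3,:3]
    d=np.stack([(u-K[0,2])/K[0,0],-(v-K[1,2])/K[1,1],-np.ones_like(u,float)],-1)@R
    return -R.T@V[:3,3]+d*g['depth'][...,None]
E
python3 - <<'E'
from h import *
g=load('top');P=cloud(g);f=g['frame'];s=load('scene')
def box(x0,x1,y0,y1,z):
    m=np.zeros(f.shape[:2],np.uint8);m[y0:y1,x0:x1]=(f[y0:y1,x0:x1].min(-1)>110)
    if z==.085: m&=(abs(P[...,2]-z)<.012).astype(np.uint8)
    m=cv2.morphologyEx(m,cv2.MORPH_CLOSE,np.ones((9,9)))
    c=max(cv2.findContours(m,0,2)[0],key=cv2.contourArea)[:,0]
    w=np.array([onz(g,u,v,z)[:2] for u,v in c],np.float32)
    r=cv2.minAreaRect(w);print(r,np.median(P[...,2][m>0]));return r
r=box(195,280,205,255,.085);b=box(315,385,200,262,.08)
for c in[(211,235),(235,226),(261,219)]:print('pin depth',dep(g,*c))
# pin tops: dark blobs
m=((f.max(-1)<70)&(P[...,2]>.10)).astype(np.uint8);m[:,:200]=0;m[:,275:]=0;m[:210]=0;m[245:]=0
n,l,st,ce=cv2.connectedComponentsWithStats(m)
for i in range(1,n):
    if st[i,4]>8:
        q=(l==i)&(abs(P[...,2]-.141)<.008);vu=np.argwhere(q)
        if len(vu): c=vu.mean(0);print(ce[i],st[i,4],len(vu),onz(g,c[1],c[0],.141),P[q].mean(0))
# port
q=np.zeros(m.shape,np.uint8);q[226:243,330:348]=f[226:243,330:348].min(-1)<200
n,l,st,ce=cv2.connectedComponentsWithStats(q)
for i in range(1,n):print('port',ce[i],st[i],onz(g,*ce[i],.08))
# scene port and slim pin tops
print(cv2.boxPoints(r),cv2.boxPoints(b))
for n in['sp']:
  print('scene handle top->',onz(s,175+220/5,175+57/5,.141), onz(s,175+91/5,175+60/5,.141),onz(s,175+343/5,175+57/5,.141))
  print('collars',[onz(s,175+u/5,175+v/5,.091) for u,v in((95,149),(221,150),(346,152))])
E
```

```text
((0.4797845184803009, 0.1856696605682373), (0.037110164761543274, 0.19047598540782928), 15.948648452758789) 0.08589803742262125
((0.47144371271133423, -0.12271378189325333), (0.10914589464664459, 0.13334135711193085), 22.286251068115234) 0.07980450381150572
pin depth [0.45621575 0.24339677 0.11945568]
pin depth [0.47811896 0.17780014 0.13228587]
pin depth [0.50125896 0.1167867  0.09047115]
[256.94444444 219.22222222] 36 22 [0.49592263 0.12162093 0.141     ] [0.49602084 0.12175485 0.14022057]
[233.20930233 226.25581395] 43 25 [0.47838354 0.18363382 0.141     ] [0.47845096 0.18377464 0.14038697]
[209.42222222 233.        ] 45 23 [0.46062873 0.24594168 0.141     ] [0.46074117 0.24630535 0.13978484]
port [346.75 226.75] [346 226   2   3   4] [ 0.47914936 -0.11787754  0.08      ]
port [339.04761905 234.19047619] [336 231   7   7  42] [ 0.45890451 -0.09636105  0.08      ]
[[0.43577456 0.27214327]
 [0.48811275 0.08899906]
 [0.5237945  0.09919605]
 [0.4714563  0.28234026]] [[ 0.39566353 -0.08171928]
 [ 0.4462311  -0.20510013]
 [ 0.5472239  -0.16370828]
 [ 0.49665633 -0.04032743]]
scene handle top-> [0.47888924 0.18108065 0.141     ] [0.45641009 0.2412275  0.141     ] [0.49726034 0.12171888 0.141     ]
collars [array([0.45505563, 0.24351215, 0.091     ]), array([0.47271982, 0.18150771, 0.091     ]), array([0.48922447, 0.11933066, 0.091     ])]
```

Both views agree on the slim pin at about (0.479, 0.183). The rack yaw is 15.9°, its bar measures 37×190 mm against 36×190 given, and the handle tops are at z≈0.140. The port is at about (0.459, −0.096). I'll grasp across the bar, closing along rack x, so the fingers stay clear of the neighbouring pins.

```bash
cat >> h.py <<'E'
def Q(deg): # tool down, tool x axis at deg
    a=np.radians(deg)/2; return [0,np.cos(a),np.sin(a),0]
E
python3 - <<'E'
from h import *
q=Q(105.9);x,y=.479,.183
move_to([x,y,.26],q);print(state()['time'])
move_l([x,y,.107],.12);close()
s=state();print(s['time'],s['finger_gap'],s['finger_force'],s['ee_pos'])
move_l([x,y,.27],.1)
s=state();print(s['time'],s['finger_gap'],s['finger_force'],s['ee_pos'],s['ft_force'])
move_l([.40,-.0,.27],.2)
g=grab('scene');cv2.imwrite('pics/scene1.png',g['frame'])
g=grab('top');s=state();print(s['ee_pos'],s['time'])
a=load('scene')
p=proj(a,s['ee_pos']-[0,0,.05]);print(p)
u,v=int(p[0]),int(p[1]);c=a['frame'][max(0,v-60):v+60,max(0,u-60):u+60];
r=load('scene')['frame'][175:245,175:275];t=load('top')['frame'][195:265,310:400]
o=np.zeros((600,800,3),np.uint8);c=cv2.resize(c,(400,400),interpolation=2);o[:400,:400]=c
o[:280,400:]=cv2.resize(r,(400,280),interpolation=2);o[285:595,400:]=cv2.resize(t,(400,310),interpolation=2)
cv2.imwrite('pics/crop2.png',o)
E
```

```text
1.9
4.45 0.01375340774019225 29.999783635139465 [0.47900864 0.18301515 0.10698674]
6.2333 0.013936266243898692 29.999817609786987 [0.4788257  0.18295768 0.26924811] [ 0.36660288 -0.52106816 -0.59754769]
[0.40018906 0.00064675 0.26983145] 7.4833
[275.39246776 177.90158689]
```

View pics/crop2.png

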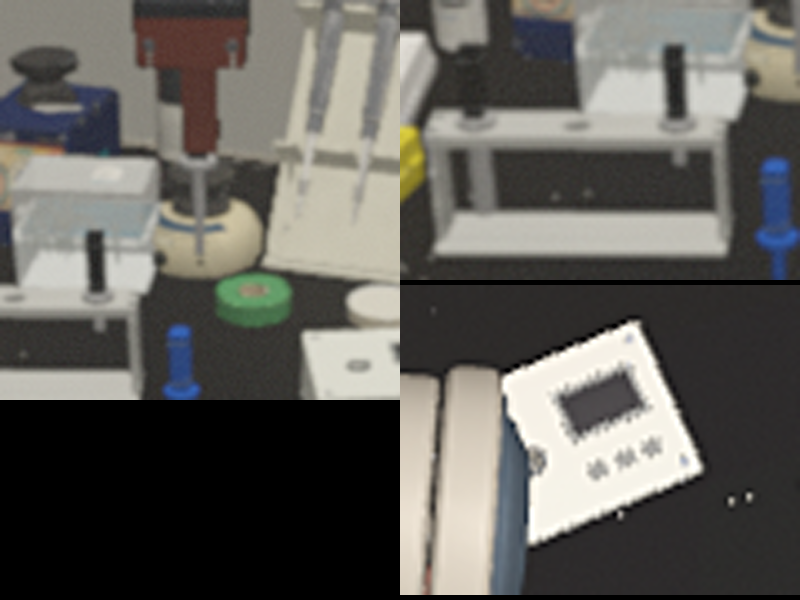

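The slim pin is held upright: its long thin shank runs from scene px (275,168) to (275,195). The thick and short pins still hang in the rack, and the port ring is at scene px ~(322.5,227.5). Next I'll measure the shank's offset from the TCP and the port in this same view.

```bash
cat >> h.py <<'E'
def shank(a,bg,tcp):
    """mean column error (px) of shank vs predicted axis; tip row vs predicted"""
    d=np.abs(a['frame'].astype(float)-bg.astype(float)).sum(-1);e=[];t0=np.array(tcp)
    for z in np.linspace(.045,.080,15):
        u,v=proj(a,t0-[0,0,z]);v=int(round(v));c=int(round(u));w=d[v,c-7:c+8].copy();w[w<60]=0
        if w.sum()>0:e.append((w*np.arange(c-7,c+8)).sum()/w.sum()-u)
    u,v=proj(a,t0-[0,0,.087]);col=d[int(v)-10:int(v)+8,int(round(u+np.median(e)))-1:int(round(u+np.median(e)))+2].mean(1)
    return np.median(e),np.std(e),(u,v),int(v)-10,col.round()
E
python3 - <<'E'
from h import *
bg=cv2.imread('pics/scene0.png');a=load('scene');tcp=np.array([0.40018906,0.00064675,0.26983145])
print(shank(a,bg,tcp))
f=a['frame'];r=f[221:235,312:334].mean(-1).round().astype(int);print(r)
g=f[220:236,314:332].mean(-1);m=(g<g.max()*.85);v,u=np.argwhere(m).mean(0);print(u+314,v+220,onz(a,u+314,v+220,.08),proj(a,[.459,-.0964,.08]))
w=np.clip(np.median(g)-g-15,0,None);V,U=np.mgrid[220:236,314:332];print((w*U).sum()/w.sum(),(w*V).sum()/w.sum())
c,d=ray(a,322,227);print(c,d)
E
```

```text
(np.float64(-1.0460633136775357), np.float64(0.20660911814470145), (np.float64(275.7091091838508), np.float64(192.8458244753735)), 182, array([ 41.,  41.,  23.,  33.,  12.,  70., 105., 119., 113.,  99.,  85.,
        58.,   8.,  12.,  10.,   9.,  12.,  10.]))
[[214 214 214 214 214 214 214 214 214 215 214 214 215 215 214 214 214 215
  214 195 159 116]
 [214 213 214 214 215 214 214 214 215 215 214 215 215 215 214 214 215 215
  215 203 175 134]
 [214 214 214 214 214 214 216 215 214 215 215 215 214 214 216 215 214 214
  216 212 192 153]
 [214 214 216 215 214 215 214 209 202 199 200 201 201 204 211 214 215 215
  215 214 196 163]
 [214 214 214 215 214 215 208 188 166 162 162 163 161 173 199 213 216 215
  214 214 203 180]
 [215 213 214 214 215 213 198 164 151 159 160 153 144 153 192 213 215 215
  214 216 213 203]
 [215 214 214 214 214 214 198 169 148 155 154 149 148 164 197 213 215 214
  214 215 216 215]
 [214 215 214 214 214 214 212 199 182 178 175 175 183 198 212 215 215 214
  215 214 215 215]
 [215 214 215 214 215 214 214 214 213 212 211 211 212 215 215 215 215 214
  214 214 214 214]
 [214 214 214 214 214 214 215 215 215 216 215 216 215 215 214 213 215 214
  215 215 214 214]
 [215 215 214 214 214 215 214 214 215 214 215 214 214 213 214 214 214 215
  214 213 215 214]
 [215 214 214 214 214 214 214 214 215 213 214 215 215 215 214 213 215 214
  214 213 214 215]
 [211 209 211 214 215 215 214 215 214 215 215 215 214 214 215 215 214 214
  214 215 215 215]
 [204 196 204 211 214 214 215 215 215 215 214 215 215 214 216 215 215 215
  215 215 215 214]]
322.12 226.44 [ 0.45803038 -0.09635528  0.08      ] [322.23510925 226.25693993]
322.2374051069703 226.27708764665286
[-0.52112414 -0.32975485  0.63964261] [ 0.85083573  0.20304029 -0.48769346]
```

Both views give the port at (0.459, −0.0964). The shank sits 2.1 mm along tool +x from the TCP, which matches the bar's centre, so I'll correct for it. Then I'll hover above the port and check.

Run:
```python
from h import *
bg=cv2.imread('pics/scene0.png');T=[.4596,-.0985]
move_l([*T,.27],.15);move_l([*T,.20],.1);hold(.3)
a=grab('scene');s=state();p=np.array(s['ee_pos']);print(s['time'],p,s['ft_force'],s['finger_force'])
print(shank(a,bg,p))
tip=p+[-.0006,.0021,-.087];print(proj(a,tip))
f=a['frame'];cv2.imwrite('pics/crop3.png',cv2.resize(f[150:250,270:380],(660,600),interpolation=2))
for z in(.05,.06,.07,.08):
    u,v=proj(a,p-[0,0,z]);print(z,u,v,f[int(round(v)),int(u)-8:int(u)+9].mean(-1).astype(int),int(u)-8)
```

```text
9.6 [ 0.45974136 -0.09856125  0.20034532] [ 0.22811472 -1.49722047 -1.32306898] 29.999685287475586
(np.float64(-1.3042796702742976), np.float64(0.3503455373675157), (np.float64(323.5137370075834), np.float64(214.11844465655798)), 204, array([157., 181., 175., 180., 199., 203., 182.,  95.,  27.,  17.,  14.,
        12.,  14.,  14.,  18.,  15.,  12.,  15.]))
[322.60728489 214.11209849]
0.05 323.9072706994809 200.2989798229991 [ 82  86  92 111 128 130 121 114 126 140 151 159 169 174 177 179 181] 315
0.06 323.79978969952367 204.0733196819888 [ 56  57  53  54  81 120 126 117 132 170 198 207 206 207 205 206 207] 315
0.07 323.6931442156826 207.81831926892087 [ 57  54  50  81 143 175 154 124 129 168 197 206 205 206 205 206 204] 315
0.08 323.58732454320483 211.53431937924003 [ 54  56  53  57  81 103 114 120 125 138 158 171 178 184 186 192 194] 315
```

View pics/crop3.png

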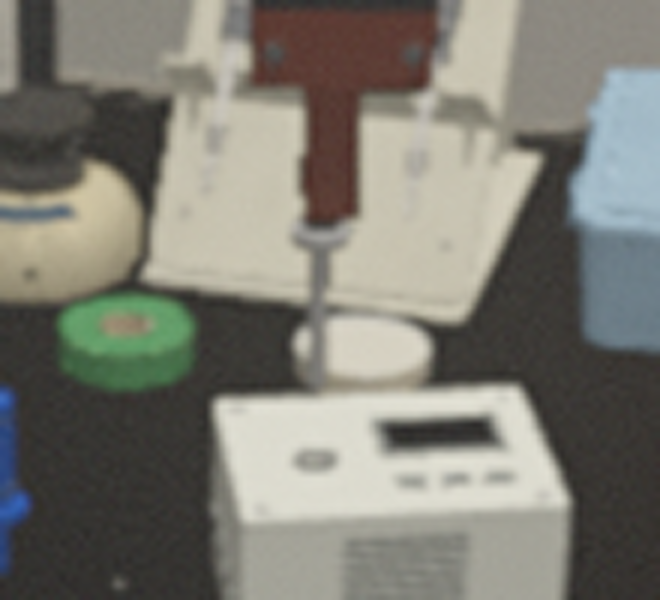

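The hovering tip (crop (317,388) → px 322.4) is directly in line with the port ring at px 322.2 once the vertical perspective is allowed for. I'll lower it with a force guard.

```bash
cat >> h.py <<'E'
def down(T,z0,z1,step,lim,base,speed=.02):
    z=z0
    while z>z1+1e-6:
        z=max(z-step,z1);move_l([*T,z],speed);s=state();F=s['ft_force']-base
        print(round(s['time'],2),round(z,4),s['ee_pos'].round(4),F.round(2))
        if F[2]>lim or np.hypot(*F[:2])>lim:print('LIMIT');break
    return z
E
python3 - <<'E'
from h import *
T=[.4596,-.0985];move_l([*T,.175],.05);hold(.2)
b=np.mean([(hold(.02),state()['ft_force'])[1] for _ in range(10)],0);print('base',b)
np.save('pics/base.npy',b)
z=down(T,.175,.150,.0025,3.5,b)
E
```

```text
base [ 0.19552992 -0.06663683 -0.69182349]
10.89 0.1725 [ 0.4595 -0.0985  0.1722] [-1.53 -0.07  0.17]
11.17 0.17 [ 0.4595 -0.0985  0.1697] [-0.11  0.84  0.43]
11.44 0.1675 [ 0.4595 -0.0985  0.1673] [-0.24  0.27  0.3 ]
11.72 0.165 [ 0.4595 -0.0985  0.1648] [-0.56  0.26  0.5 ]
11.99 0.1625 [ 0.4595 -0.0985  0.1623] [0.11 0.25 0.28]
12.27 0.16 [ 0.4595 -0.0985  0.1598] [-0.57 -0.28 -0.81]
12.54 0.1575 [ 0.4595 -0.0985  0.1573] [ 0.82  0.7  -0.53]
12.82 0.155 [ 0.4595 -0.0985  0.1548] [-0.17  0.19  0.11]
13.09 0.1525 [ 0.4595 -0.0985  0.1523] [-0.37  0.57 -0.17]
13.37 0.15 [ 0.4595 -0.0985  0.1498] [-0.43  0.97  0.26]
```

The tip is about 17 mm into the bore with no contact force. I'll continue to the button and its stop.

Run:
```python
from h import *
b=np.load('pics/base.npy');T=[.4596,-.0985]
z=down(T,.150,.130,.004,4,b)
if z<=.1301: 
    z=down(T,z,.1145,.001,8,b,.01)
    hold(.3)
    for _ in range(4):hold(.1);s=state();print((s['ft_force']-b).round(2),s['ee_pos'],s['finger_force'])
```

```text
13.72 0.146 [ 0.4595 -0.0985  0.1458] [-0.08 -0.13  0.48]
14.07 0.142 [ 0.4595 -0.0985  0.1418] [-0.74 -0.14  0.53]
14.42 0.138 [ 0.4595 -0.0985  0.1378] [-0.3   0.88 -0.28]
14.77 0.134 [ 0.4595 -0.0985  0.1338] [-0.43 -0.93  0.33]
15.12 0.13 [ 0.4595 -0.0985  0.1298] [-0.37  0.15  0.04]
15.37 0.129 [ 0.4596 -0.0985  0.129 ] [-0.13  0.57  0.49]
15.62 0.128 [ 0.4596 -0.0985  0.1279] [-0.75  1.2   0.33]
15.87 0.127 [ 0.4596 -0.0985  0.127 ] [ 0.18 -0.27 -0.57]
16.12 0.126 [ 0.4596 -0.0985  0.1262] [-0.71  0.18  2.38]
16.37 0.125 [ 0.4596 -0.0985  0.1251] [-1.28  0.5   2.58]
16.62 0.124 [ 0.4596 -0.0985  0.124 ] [-0.93  0.67  3.56]
16.87 0.123 [ 0.4596 -0.0985  0.123 ] [-1.25  0.25  3.48]
17.12 0.122 [ 0.4596 -0.0985  0.1221] [-2.23  0.15  3.67]
17.37 0.121 [ 0.4596 -0.0985  0.1211] [-0.23  0.34  4.17]
17.62 0.12 [ 0.4597 -0.0985  0.1201] [-0.71  1.56  5.14]
17.87 0.119 [ 0.4597 -0.0985  0.1191] [-1.6   0.65  5.49]
18.12 0.118 [ 0.4597 -0.0985  0.1188] [-1.7   0.36  8.71]
LIMIT
[-2.2  -0.5   7.97] [ 0.45967752 -0.09853303  0.11878861] 30.0013330578804
[-2.    0.79  8.35] [ 0.45968613 -0.09851063  0.11879668] 30.001390278339386
[-2.46  1.29  8.94] [ 0.45967876 -0.09853526  0.11880049] 30.00138133764267
[-2.07  0.79  8.11] [ 0.45969491 -0.09854524  0.11882882] 30.001302659511566
```

The button met the tip at z≈0.1265, and the force followed its spring (2.4 → 5.5 N), then jumped at the stop. The pin is now at the stop with about 8 N and a 30 N grip. I'll hold for over 3 s, check the rack and bystanders, and hand in.

Run:
```python
from h import *
hold(3.4);s=state();print(s['time'],s['ft_force']-np.load('pics/base.npy'),s['ee_pos'])
a=grab('scene');cv2.imwrite('pics/end.png',cv2.resize(a['frame'][160:300,170:470],(800,373),interpolation=2))
```

```text
22.2167 [-2.06791219  0.87622719  8.40266789] [ 0.45969399 -0.09852511  0.11879764]
```

View pics/end.png

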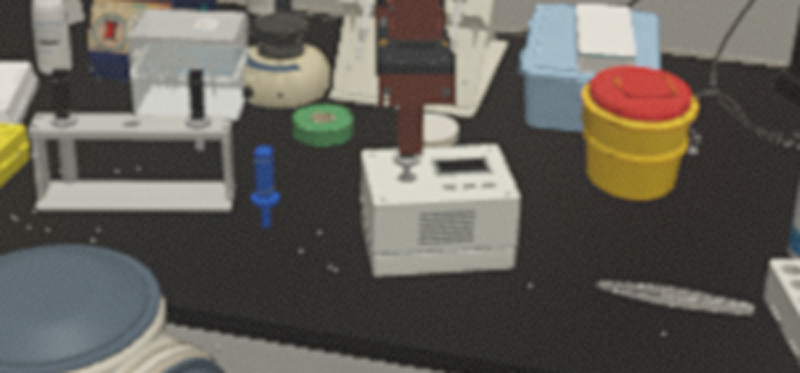

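The pin is in the port at crop (406,170). The thick pin (62,100) and short pin (196,100) hang upright in the rack, and the tape, petri dish and forceps haven't been touched.

```bash
python3 -c "
from bench import *
print(job_done())"
```

```text
the job is handed in; nothing more can be done
None
```

The job is handed in: the slim long pin is still in the gripper, holding the reset button at its stop with about 8 N (held for over 3 s, at about 22 s of the 54 s allowed), and the last picture shows the other two pins upright in the rack with the petri dish, forceps and tape roll untouched; no verdict was returned.

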